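Gauge the tablet dispenser

TASK

Find out how far down the tablets stand in the open dispenser: take the depth gauge by its handle, lower its rod upright into the open dispenser and gently push on until the tip stands firmly on the tablets, so that the rim of the dispenser pushes the sliding marker up the rod to mark the depth. Then draw the gauge out and put it back in its holder as it hung before, without anything touching the marker on the way, so that the depth can be read off.

Things in the scene. Friction and masses are not known exactly. Their poses are not given: they have to be found in the camera images.
- gauge_grip (a point): Loose depth gauge (0.1 kg): on the axis of its upright round wooden handle (30 mm across, 50 mm tall), 25 mm below the handle's top. z points up along the gauge. Distances below this point: flange's top 25 mm, flange's underside 33 mm (flange 58 mm across), tapered plug 40 mm across down to 41 mm, then a bare steel rod 12 mm across to the tip at 128 mm. It starts hung upright in the holder.
- gauge_tip (a point): Centre of the flat lower end of the gauge's rod; z points up along the rod.
- marker (a joint): Height (m) of the marker's underside above the rod's tip: the depth it marks. The marker is a black ring round the rod, 40 mm across, 10 mm thick. It stays by friction wherever it is pushed; sliding it takes a steady 4 N or so. It starts near the tip, at 0.008 to 0.018, and can go up to 0.074.
- marker_under (a point): Centre of the marker's underside.
- mouth (a point): Centre of the mouth of the open dispenser, a fixed upright aluminium tube: outside 46 mm, bore 28 mm, rim 85 mm above the worktop; z up. The marker is wider than the bore and stops on the rim. Unseen in the bore is a firm stack of tablets, its top 28 to 60 mm below the rim, different each time: to be felt. It does not yield; more than 40 N would crush it.
- capped_dispenser: The same tube closed by a black cap (93 mm tall in all), fixed; not the one to gauge. Origin at the centre of its underside, on the worktop.
- holder_mouth (a point): Centre of the rim of the gauge's holder, a fixed upright open wooden tube: outside 68 mm, bore 50 mm, rim 105 mm above the worktop, foot 90 mm across; z up. Marker and plug pass freely into the bore; the flange rests on the rim and the tip then hangs 10 mm above the worktop.

How it is judged (in metres and radians):
On the way:
1. the rod stands upright in the open dispenser, its tip pressed on the tablets and the marker lying on the rim (horizontal distance between gauge_tip and mouth below 0.012 m and angle between gauge_tip's own z axis and vertical below 0.15 rad and contact force between gauge and tablets above 1 N and z of marker_under in the frame of mouth below 0.003 m), for 0.1 s.
At the end, for the whole second after the job is handed in: The gauge hangs upright (within 0.08 rad) and at rest in its holder, flange resting on the rim (within 3 mm), and its marker still shows the depth at which the rod stood on the tablets (horizontal distance between gauge_tip and holder_mouth below 0.015 m and z of gauge_grip in the frame of holder_mouth between 0.03 and 0.036 m and angle between gauge_grip's own z axis and vertical below 0.08 rad and linear speed of gauge below 0.02 m/s and value of joint marker above 0.025 m); the robot touches nothing.
It fails at once if the marker is touched with more than 2 N while the rod is out of the open dispenser (contact force between marker and anything else above 2 N and (horizontal distance between gauge_tip and mouth above 0.03 m or z of gauge_tip in the frame of mouth above 0.003 m)).
It fails at once if the tablets are pressed harder than 40 N (contact force between gauge and tablets above 40 N).
It also fails if it takes over 54 s, if anything falls off the work surface, if the arm or the gripper's body presses on something with over 40 N, if the wrist force passes 120 N, or if a joint passes its speed limit or range.

ROBOT

A 6-joint arm with a two-finger parallel gripper is mounted at the origin on a cart in front of the work surface, level with it; the furniture and walls round the work are solid. World frame = base frame: x ahead of the robot, y to its left, z up, the work surface at z = 0. Lengths are in mm, angles in rad, forces in N, time in s.
With the tool pointing down it reaches from about 400 to 925 mm from the base axis. Payload 12.5 kg.
Tool frame: the origin (TCP) lies on the front face of the gripper's body, between the roots of the fingers; the fingertips stand 78 mm ahead of it and the grasp point (between the pads) lies 59 mm ahead of it (env.nose_length is the distance from the TCP to the fingertips, in mm); z points along the fingers, y is the line along which they close (so a half turn about z gives the same grasp; the last joint's range is limited). The gripper opens to 95 mm and grips with 3 to 60 N. Pads are 20 mm wide; open, the fingers measure 119 mm over their backs; the gripper's body (75 mm by 180 mm) begins 59 mm behind the grasp point.
Start: joints at [1.139, 0.491, 1.559, -0, 1.092, -0.106], TCP at [200.022, 592.139, 292.261] pointing down, gripper open.
Joint ranges: [-3.1, 3.1], [-0.84, 2.19], [0.05, 2.79], [-1.13, 4.28], [0.06, 2.93], [-2.69, 2.69]. Speed limits (rad/s): [2.22, 2.22, 2.79, 3.14, 3.14, 3.14].

INTERFACE

Orientations are given as [roll, pitch, yaw] about the fixed x, y, z axes, in that order (R = Rz(yaw) Ry(pitch) Rx(roll)).
In Python, from cell import env gives the robot as it stands.
- The arm moves only by the tool jog_arm, never from a script. Its argument "motion" is a list of rows, each a list of 7 numbers: the turn, a rotation vector about the tool's x, y, z in degrees, then the shift along the tool's x, y, z in mm, then the finger opening in mm, from 0 to 95.1. In form: [[wx, wy, wz, x, y, z, hand], ...]. A call has 1 to 10 rows; each row shifts and turns the commanded pose from where the row before left it, along the tool's axes as they then stand; what a row does not reach is not made up. A row lasts 1/8 s, in which the tool goes at most 62.5 mm and 10.7 degrees, less where a joint would pass 70% of its speed; a pose out of reach is approached as far as the arm can. A call is refused whole if a number of a shift passes 62.5 or a number of a turn 10.7, either way. A call with a gripper value outside its range is refused whole. The fingers move at their own pace and stop on an object; the grip force is fixed at half the most. Time passes only in rows, so rows that do not move let the fingers close. It gives the time, the measured TCP pose, the force, the opening and the grip force at its end, in the units of the state.
- env.state(): the state, without advancing time (a new reading comes with each control period).
- env.read_camera(name): name is "scene" or "top" or "wrist"; returns a dict with "color" (400x640x3 uint8, red, green, blue), "z_map" (400x640 float32, mm along the optical axis (not along the pixel's ray), 0 where there is no reading), "camera_matrix" (3x3 intrinsics, pixels), "k1" (the pictures are not rectified: a ray, as slopes to the right and down, at radius r is drawn at 1 + k1 r^2 times it, then the intrinsics apply), "world_to_cam" (4x4, takes a point from world to camera coordinates). Camera axes: x right, y up, looking along -z (the intrinsics and any distortion apply to the point x, -y, -z); pixel columns grow to the right and rows downward; lengths in mm; the calibration is good to about 2 mm. A picture is of the moment at which its call begins.
- env.job_done(): hands the job in; it is judged then, once.
Trained networks look in the newest picture that a camera, given by its name, has taken for a name from the list of things; names that differ only in an ending like _2 or _b are one class to them, and where a whole thing is asked for, a point or a joint stands for the part that bears it (a point fixed in the world has none). Each returns a list of dicts, best first, with "score" (0 to 1); they miss things now and then, are a little off and sometimes report something else, mostly with a low value. They report only what shows in the picture. A call takes as long as a camera call.
- env.recognise(camera, thing): "location" ([column, row] in pixels, amid what is visible of it).
The state is a dict: "t": time; "joints": joint angles; "qvel": joint speeds; "tau": joint torques, N m; "eef_pos": TCP position; "tcp_rot": TCP orientation; "ft_force": force on the tool from outside, world axes, zero at the start; "moment": the same for the moment, N m; "opening": opening from 0.0 (shut) to 1.0 (fully open); "grip_force": force on a finger pad.
Only numpy, scipy, OpenCV 4.12 (cv2) and the standard library are available. Lean on these libraries where they do the work, as an engineer would, in place of code of your own. Each camera call takes 0.05 s, during which the arm holds its last target. There are 200 camera calls.

## Working session

There is one attempt and no reset: what is moved stays moved. The work goes in short steps, Python scripts to look and compute and a tool call to move; the robot and the scene stay as the last step left them, time stands still between calls to the robot, and variables do not carry over. Pictures are saved under pics/ and viewed, at most 10 in all, crops included, and the job is handed in when it is done.

Besides the shell and the picture viewer there is one more tool, called after "Emit:" as name(argument=value, ...) on one line, values as JSON. jog_arm: Moves the arm, as the interface text tells. Its arguments: {"type":"object","properties":{"motion":{"type":"array"}},"required":["motion"]}

```bash
mkdir -p pics; cat > h.py <<'E'
import numpy as np,cv2
from cell import env
def px2w(c,u,v,z=None,zw=None):
    K=c["camera_matrix"];T=np.array(c["world_to_cam"]);k=c["k1"]
    d=np.array([(u-K[0][2])/K[0][0],(v-K[1][2])/K[1][1]]);s=d.copy()
    for _ in range(30): s=d/(1+k*(s@s))
    ray=np.array([s[0],-s[1],-1.]);R=T[:3,:3];o=-R.T@T[:3,3];r=R.T@ray
    if zw is not None: return o+r*(zw-o[2])/r[2]
    return o+r*z
def cloud(c,step=1):
    K=c["camera_matrix"];T=np.array(c["world_to_cam"]);k=c["k1"];Z=c["z_map"][::step,::step]
    v,u=np.mgrid[0:400:step,0:640:step]
    dx=(u-K[0][2])/K[0][0];dy=(v-K[1][2])/K[1][1];sx,sy=dx.copy(),dy.copy()
    for _ in range(30):
        f=1+k*(sx**2+sy**2);sx,sy=dx/f,dy/f
    P=np.stack([sx*Z,-sy*Z,-Z],-1)
    return (P-T[:3,3])@T[:3,:3]
def save(c,n): cv2.imwrite("pics/"+n,c["color"][:,:,::-1])
E
python3 - <<'E'
from h import *
for n in ["top","scene"]:
    c=env.read_camera(n);save(c,n+"1.png");P=cloud(c)
    for t in ["gauge_grip","marker","mouth","capped_dispenser","holder_mouth"]:
        for r in env.recognise(n,t)[:2]:
            u,v=r["location"];i,j=int(v),int(u)
            print(n,t,round(r["score"],2),np.round([u,v]),P[i,j].round())
print(env.state())
E
```

```text
top gauge_grip 0.59 [257. 235.] [339. 304. 163.]
top mouth 0.58 [333. 205.] [404. 166.  82.]
top capped_dispenser 0.56 [380. 200.] [413.  73.  96.]
top holder_mouth 0.98 [272. 237.] [335. 285. 103.]
scene gauge_grip 0.87 [247. 192.] [329. 304. 139.]
scene mouth 0.71 [339. 222.] [398. 149.  72.]
scene capped_dispenser 0.79 [379. 241.] [398.  61.  70.]
scene capped_dispenser 0.68 [247. 195.] [327. 306. 129.]
{'t': 0.6, 'joints': array([ 1.13938776e+00,  4.90875566e-01,  1.55892656e+00, -3.12464622e-06,
        1.09172547e+00, -1.05632578e-01]), 'qvel': array([-0.00031623,  0.00231766, -0.00200645,  0.00151778, -0.00124213,
        0.00032007]), 'tau': array([ 3.28281576e-04, -6.12205625e+01, -2.58363050e+01,  6.93028886e-02,
        4.44728800e-02,  8.48383252e-06]), 'eef_pos': array([200.02237601, 592.11979045, 292.26696901]), 'tcp_rot': array([3.14152825e+00, 9.61735900e-06, 2.81581811e+00]), 'ft_force': array([0.54201662, 0.35026567, 0.340493  ]), 'moment': array([0.00400765, 0.01475254, 0.02536547]), 'grip_force': 0.0, 'opening': 0.9963957495890307}
```

View pics/top1.png

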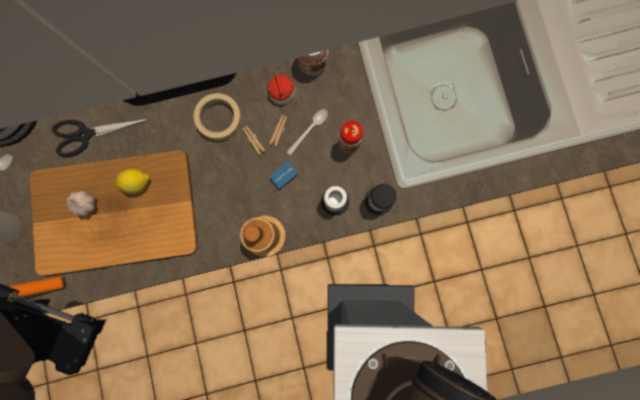

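View pics/scene1.png

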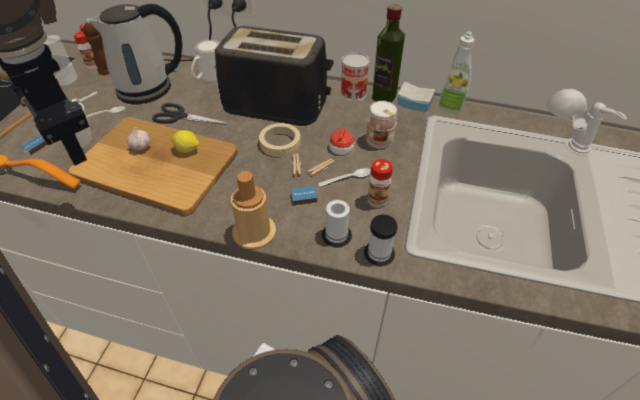

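```bash
python3 - <<'E'
from h import *
def circ(p):
    A=np.c_[2*p[:,0],2*p[:,1],np.ones(len(p))];s=np.linalg.lstsq(A,(p[:,:2]**2).sum(1),rcond=None)[0]
    return s[:2].round(1),round(float(np.sqrt(s[2]+s[0]**2+s[1]**2)),1)
c=env.read_camera("top");P=cloud(c).reshape(-1,3)
T=np.array(c["world_to_cam"]);print("cam",(-T[:3,:3].T@T[:3,3]).round())
def near(x,y,r,z0,z1):
    m=(np.hypot(P[:,0]-x,P[:,1]-y)<r)&(P[:,2]>z0)&(P[:,2]<z1);return P[m]
for nm,x,y,r,z0,z1 in [("handle",338,304,25,152,175),("holder/flange",338,304,55,98,122),("disp",404,160,40,78,92),("cap",413,73,40,86,100)]:
    p=near(x,y,r,z0,z1);h=cv2.convexHull(p[:,:2].astype(np.float32))
    print(nm,len(p),p.mean(0).round(1),p.min(0).round(1),p.max(0).round(1),np.round(cv2.minEnclosingCircle(h)[0],1),round(cv2.minEnclosingCircle(h)[1],1))
E
```

```text
cam [313. 171. 940.]
handle 213 [339.6 314.  162.2] [325.8 299.7 152.2] [353.5 328.2 165.5] [339.7 314.4] 14.7
holder/flange 677 [338.8 310.9 109.7] [307.4 281.2  98. ] [372.  348.4 121.9] [339.8 314.9] 33.8
disp 254 [417.2 162.7  84.3] [395.4 141.7  78.4] [440.6 184.3  88.6] [418.  162.2] 23.0
cap 493 [419.8  66.6  92.4] [395.8  42.1  86. ] [444.6  90.1  96.4] [420.3  66.4] 25.3
```

The top view shows the gauge's handle at (257,235), the open dispenser at (335,200) and the capped one at (380,198). The scene view agrees: handle (247,190), open white tube (338,220), black cap (381,240). Now I move over the gauge.

Emit:
jog_arm(motion=[[0,0,0,-22,-22,0,95],[0,0,0,-22,-22,0,95],[0,0,0,-22,-22,0,95],[0,0,0,-22,-22,0,95],[0,0,0,-22,-22,0,95],[0,0,0,-22,-22,0,95],[0,0,0,-22,-22,0,95],[0,0,0,-22,-22,0,95],[0,0,0,-22,-22,0,95],[0,0,0,-23,-20,0,95]])

```text
t: 1.9
eef_pos: [339.9, 313.9, 292.4]
tcp_rot: [3.141, 0.0, 2.816]
ft_force: [0.1, 0.6, 0.0]
opening: 0.999
grip_force: 0.0
```

```bash
python3 - <<'E'
from h import *
c=env.read_camera("wrist");save(c,"w1.png");P=cloud(c).reshape(-1,3)
print(env.state()["eef_pos"],env.state()["tcp_rot"])
for nm,x,y,r,z0,z1 in [("handle",340,314,25,152,175),("flange",340,314,50,98,122)]:
    m=(np.hypot(P[:,0]-x,P[:,1]-y)<r)&(P[:,2]>z0)&(P[:,2]<z1);p=P[m]
    if len(p): print(nm,len(p),p.min(0).round(1),p.max(0).round(1),[np.round(a,1) for a in cv2.minEnclosingCircle(p[:,:2].astype(np.float32))])
E
```

```text
[341.03635028 312.1431618  292.36784101] [-3.14129913e+00  7.21364575e-04  2.81545492e+00]
handle 1020 [325.7 298.7 152. ] [355.  328.4 164.9] [array([340.3, 313.6]), np.float64(14.9)]
flange 2148 [307.  280.2  98.2] [372.7 347.1 121.9] [array([340.5, 313.6]), np.float64(33.8)]
```

View pics/w1.png

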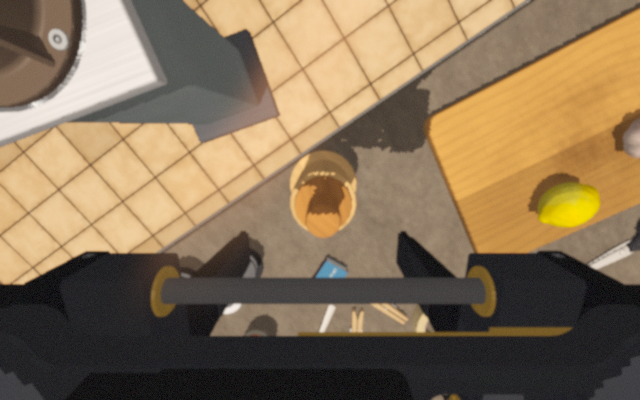

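The wrist picture shows the handle at (322,205), between the fingers. Its centre is near (340.3, 313.8), and the TCP is within about 2 mm of that. I trim the position and descend.

Emit:
jog_arm(motion=[[0,0,0,1,1.4,15,95],[0,0,0,0,0,20,95],[0,0,0,0,0,20,95],[0,0,0,0,0,20,95],[0,0,0,0,0,10,95],[0,0,0,0,0,7,95],[0,0,0,0,0,0,95],[0,0,0,0,0,0,60],[0,0,0,0,0,0,45],[0,0,0,0,0,0,40]])

```text
t: 3.2
eef_pos: [339.2, 316.6, 200.5]
tcp_rot: [3.141, 0.0, 2.816]
ft_force: [0.8, 0.5, -1.0]
opening: 0.735
grip_force: 0.0
```

Emit:
jog_arm(motion=[[0,0,0,0,0,0,36],[0,0,0,0,0,0,34],[0,0,0,0,0,0,32],[0,0,0,0,0,0,30],[0,0,0,0,0,0,28],[0,0,0,0,0,0,25],[0,0,0,0,0,0,20],[0,0,0,0,0,0,20],[0,0,0,0,0,0,20]])

```text
t: 4.32
eef_pos: [339.1, 316.5, 200.2]
tcp_rot: [3.142, -0.0, 2.816]
ft_force: [-0.3, -0.1, -0.2]
opening: 0.312
grip_force: 30.0
```

Emit:
jog_arm(motion=[[0,0,0,0,0,-2,20],[0,0,0,0,-2,0,20],[0,0,0,0,0,-8,20],[0,0,0,0,0,-14,20],[0,0,0,0,0,-18,20],[0,0,0,0,0,-18,20],[0,0,0,0,0,-18,20],[0,0,0,0,0,-18,20],[0,0,0,0,0,-18,20],[0,0,0,0,0,-16,20]])

```text
t: 5.58
eef_pos: [338.3, 314.6, 332.0]
tcp_rot: [3.14, 0.001, 2.816]
ft_force: [-0.2, -0.1, -1.0]
opening: 0.312
grip_force: 30.0
```

```bash
python3 - <<'E'
from h import *
for n in ["scene","wrist"]:
    c=env.read_camera(n);save(c,n+"2.png");P=cloud(c).reshape(-1,3)
    x,y=env.state()["eef_pos"][:2]
    m=(np.hypot(P[:,0]-x,P[:,1]-y)<40)&(P[:,2]>110)&(P[:,2]<225);p=P[m]
    for z in range(110,225,8):
        q=p[(p[:,2]>=z)&(p[:,2]<z+8)]
        if len(q)>4:print(n,z,len(q),q.mean(0).round(1),np.ptp(q,axis=0).round(0))
    r=env.recognise(n,"marker");print(r[:2])
print(env.state()["eef_pos"],env.state()["ft_force"],env.state()["moment"])
c=env.read_camera("scene")
cv2.imwrite("pics/crop2.png",cv2.resize(c["color"][80:260,180:420,::-1],None,fx=3,fy=3))
E
```

```text
scene 150 33 [327.1 303.5 155.3] [27. 31.  6.]
scene 158 246 [335.9 310.8 161.6] [41. 41.  8.]
scene 166 22 [336.1 311.3 169.9] [9. 9. 8.]
scene 174 23 [336.  311.7 178.1] [ 8. 11.  7.]
scene 182 23 [336.9 310.8 186. ] [11.  8.  7.]
scene 190 25 [336.3 312.1 194.2] [9. 9. 8.]
scene 198 21 [336.  311.2 202.6] [ 9. 12.  7.]
scene 206 26 [336.  311.6 210.7] [10. 12.  8.]
scene 214 14 [335.6 311.3 217.1] [ 7. 10.  4.]
[{'location': [245.2, 179.3], 'score': 0.68}]
wrist 150 66 [327.2 317.8 156.9] [25. 38.  4.]
wrist 158 403 [329.9 318.4 160.6] [22. 36.  4.]
[{'location': [322.6, 197.7], 'score': 0.82}]
[338.30206328 314.50830189 330.56195553] [-0.34830237  0.22882953 -0.85214737] [0.00136087 0.02647527 0.02552575]
```

View pics/crop2.png

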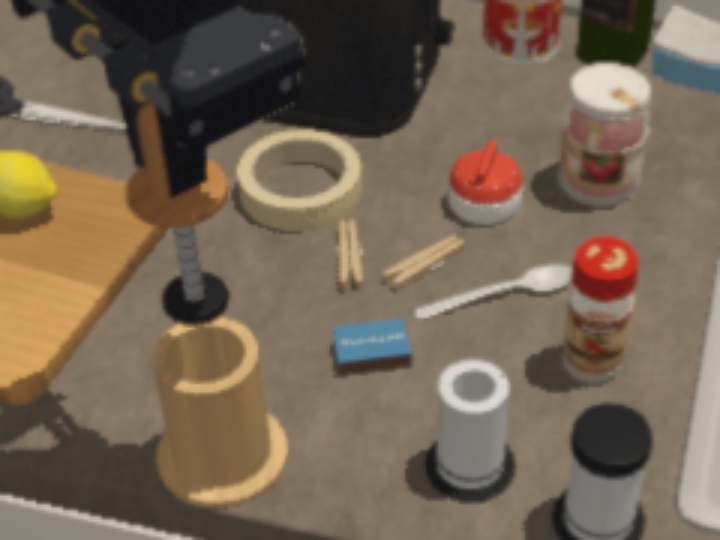

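The crop shows the gauge gripped upright and clear of the holder, with the marker near the tip at (195,298). The open dispenser is at (472,390). I'll measure marker, mouth and holder in the same camera so that calibration errors cancel.

```bash
python3 - <<'E'
from h import *
from scipy.optimize import least_squares
def hull(p):
    return [np.round(a,1) for a in cv2.minEnclosingCircle(p[:,:2].astype(np.float32))]
for n in ["scene","top"]:
    c=env.read_camera(n);P=cloud(c).reshape(-1,3)
    for nm,x,y,r,z0,z1 in [("marker",338,314,30,160,166.5),("disp",418,162,32,82,90),("holder",340,314,45,101,110),("flange",338,314,40,230,247)]:
        p=P[(np.hypot(P[:,0]-x,P[:,1]-y)<r)&(P[:,2]>z0)&(P[:,2]<z1)]
        if len(p)>10: print(n,nm,len(p),hull(p),np.round(np.median(p[:,2]),1))
E
```

```text
scene marker 111 [array([338.8, 312.8]), np.float64(20.0)] 160.7
scene disp 244 [array([416.5, 160.5]), np.float64(23.6)] 86.0
scene holder 393 [array([339.3, 313. ]), np.float64(34.6)] 106.1
scene flange 431 [array([337.5, 313.7]), np.float64(29.5)] 244.4
top disp 232 [array([417.8, 162.5]), np.float64(22.8)] 84.6
```

Emit:
jog_arm(motion=[[0,0,0,-6,-6,0,20],[0,0,0,-13,-12,0,20],[0,0,0,-13,-13,0,20],[0,0,0,-15,-15,0,20],[0,0,0,-15,-15,0,20],[0,0,0,-15,-15,0,20],[0,0,0,-15,-15,0,20],[0,0,0,-14,-13,0,20],[0,0,0,-10,-9,0,20],[0,0,0,-6.6,-6.2,0,20]])

```text
t: 7.18
eef_pos: [416.8, 161.8, 330.1]
tcp_rot: [-3.142, -0.0, 2.815]
ft_force: [-0.3, -0.0, -1.8]
opening: 0.312
grip_force: 30.0
```

```bash
python3 - <<'E'
from h import *
c=env.read_camera("scene")
c=env.read_camera("scene");P=cloud(c).reshape(-1,3);s=env.state();print(s["eef_pos"],s["tcp_rot"],s["ft_force"])
for nm,x,y,r,z0,z1 in [("marker",416,161,30,157,166.5),("rod",416,161,15,170,215),("disp",418,162,32,82,90),("flange",416,161,40,230,247)]:
    p=P[(np.hypot(P[:,0]-x,P[:,1]-y)<r)&(P[:,2]>z0)&(P[:,2]<z1)]
    if len(p)>10: print(nm,len(p),[np.round(a,1) for a in cv2.minEnclosingCircle(p[:,:2].astype(np.float32))],p[:,2].max())
cv2.imwrite("pics/crop3.png",cv2.resize(c["color"][80:260,240:480,::-1],None,fx=3,fy=3))
E
```

```text
[416.75440392 161.92869334 330.12110244] [-3.14153886e+00 -1.82912832e-04  2.81495748e+00] [ 0.28747855 -0.84716603 -0.56343605]
marker 237 [array([416.7, 160. ]), np.float64(20.5)] 165.55340934351065
rod 124 [array([416.5, 159.8]), np.float64(6.4)] 214.93505352690255
disp 246 [array([418.1, 159.2]), np.float64(24.3)] 89.63661312922461
flange 417 [array([417.2, 159.7]), np.float64(29.0)] 246.9917832653819
```

View pics/crop3.png

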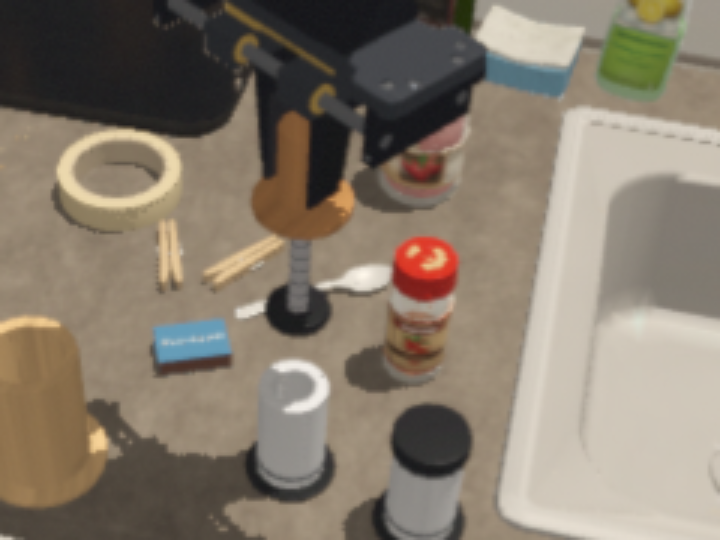

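The crop shows the rod and marker at (298,308), straight above the open tube's mouth at (294,385). I lower it.

Emit:
jog_arm(motion=[[0,0,0,0,0,10,20],[0,0,0,0,0,14,20],[0,0,0,0,0,14,20],[0,0,0,0,0,12,20],[0,0,0,0,0,8,20],[0,0,0,0,0,6,20],[0,0,0,0,0,5,20],[0,0,0,0,0,4,20],[0,0,0,0,0,4,20],[0,0,0,0,0,2,20]])

```text
t: 8.52
eef_pos: [416.5, 162.5, 251.1]
tcp_rot: [3.141, 0.0, 2.816]
ft_force: [-1.5, -0.0, 3.0]
opening: 0.308
grip_force: 30.0
```

Emit:
jog_arm(motion=[[0,0,0,0,0,1.5,20],[0,0,0,0,0,1.5,20],[0,0,0,0,0,0,20]])

```text
t: 8.9
eef_pos: [416.5, 162.5, 248.1]
tcp_rot: [3.142, -0.0, 2.816]
ft_force: [-0.2, -0.2, -1.3]
opening: 0.313
grip_force: 30.0
```

Emit:
jog_arm(motion=[[0,0,0,0,0,1.5,20],[0,0,0,0,0,1,20],[0,0,0,0,0,0,20]])

```text
t: 9.28
eef_pos: [416.5, 162.5, 245.6]
tcp_rot: [3.142, -0.0, 2.816]
ft_force: [0.1, 0.0, -0.2]
opening: 0.311
grip_force: 30.0
```

Emit:
jog_arm(motion=[[0,0,0,0,0,1.5,20],[0,0,0,0,0,1.5,20],[0,0,0,0,0,0,20]])

```text
t: 9.65
eef_pos: [416.5, 162.5, 242.5]
tcp_rot: [3.142, -0.0, 2.816]
ft_force: [-0.0, 0.5, -0.8]
opening: 0.312
grip_force: 30.0
```

Emit:
jog_arm(motion=[[0,0,0,0,0,1.5,20],[0,0,0,0,0,1.5,20],[0,0,0,0,0,0,20]])

```text
t: 10.02
eef_pos: [416.5, 162.4, 239.5]
tcp_rot: [3.142, -0.0, 2.816]
ft_force: [-0.7, -0.0, -0.4]
opening: 0.31
grip_force: 30.0
```

Emit:
jog_arm(motion=[[0,0,0,0,0,1.5,20],[0,0,0,0,0,1.5,20],[0,0,0,0,0,0,20]])

```text
t: 10.4
eef_pos: [416.4, 162.5, 236.5]
tcp_rot: [3.142, -0.0, 2.816]
ft_force: [0.6, 0.6, -1.3]
opening: 0.312
grip_force: 30.0
```

Emit:
jog_arm(motion=[[0,0,0,0,0,1.5,20],[0,0,0,0,0,1.5,20],[0,0,0,0,0,0,20]])

```text
t: 10.78
eef_pos: [416.5, 162.5, 233.5]
tcp_rot: [3.142, -0.0, 2.816]
ft_force: [1.0, 0.1, -1.8]
opening: 0.311
grip_force: 30.0
```

Emit:
jog_arm(motion=[[0,0,0,0,0,1.5,20],[0,0,0,0,0,1.5,20],[0,0,0,0,0,0,20]])

```text
t: 11.15
eef_pos: [416.4, 162.5, 230.5]
tcp_rot: [-3.142, -0.0, 2.816]
ft_force: [0.3, 0.6, -1.1]
opening: 0.312
grip_force: 30.0
```

Emit:
jog_arm(motion=[[0,0,0,0,0,1.5,20],[0,0,0,0,0,1.5,20],[0,0,0,0,0,0,20]])

```text
t: 11.52
eef_pos: [417.3, 162.5, 229.4]
tcp_rot: [3.14, 0.003, 2.816]
ft_force: [-3.8, -2.1, 25.0]
opening: 0.315
grip_force: 30.0
```

```bash
python3 - <<'E'
from h import *
c=env.read_camera("scene");P=cloud(c).reshape(-1,3);s=env.state();print(s["t"],s["eef_pos"],s["ft_force"])
for z in range(80,160,5):
    q=P[(np.hypot(P[:,0]-417,P[:,1]-161)<35)&(P[:,2]>=z)&(P[:,2]<z+5)]
    if len(q)>3: print(z,len(q),[np.round(a,1) for a in cv2.minEnclosingCircle(q[:,:2].astype(np.float32))])
cv2.imwrite("pics/crop4.png",cv2.resize(c["color"][120:270,260:440,::-1],None,fx=4,fy=4))
E
```

```text
11.575 [417.27444422 162.52302997 229.37153343] [-1.94007393 -1.61260232 25.77790454]
80 53 [array([416.2, 160. ]), np.float64(22.5)]
85 70 [array([416.2, 160. ]), np.float64(22.5)]
90 61 [array([417.5, 161.4]), np.float64(20.8)]
95 169 [array([415.8, 160.6]), np.float64(19.3)]
100 9 [array([411.5, 158.2]), np.float64(5.9)]
105 13 [array([414.7, 160.1]), np.float64(5.2)]
110 5 [array([413.3, 158.4]), np.float64(4.0)]
135 28 [array([411.6, 158.5]), np.float64(27.5)]
140 272 [array([416.6, 161.2]), np.float64(28.8)]
145 63 [array([413.6, 159.5]), np.float64(26.4)]
150 26 [array([415.3, 161.5]), np.float64(20.9)]
155 42 [array([415.5, 162.7]), np.float64(22.0)]
```

View pics/crop4.png

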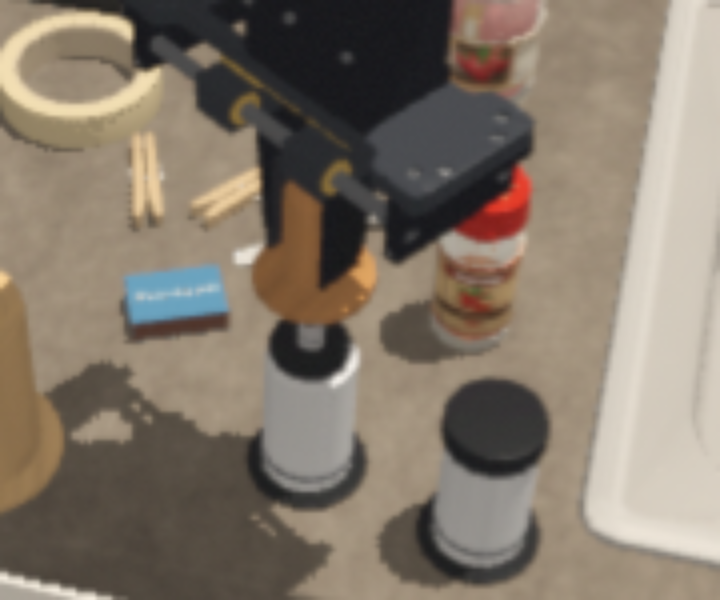

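The picture shows the marker flat on the rim, at (310,350), with a steady force of about 26 N on the tip. I draw the gauge out.

Emit:
jog_arm(motion=[[0,0,0,0,0,0,20],[0,0,0,0,0,-2,20],[0,0,0,0,0,-5,20],[0,0,0,0,0,-10,20],[0,0,0,0,0,-15,20],[0,0,0,0,0,-17,20],[0,0,0,0,0,-17,20],[0,0,0,0,0,-17,20],[0,0,0,0,0,-12,20],[0,0,0,0,0,-6,20]])

```text
t: 12.82
eef_pos: [416.4, 162.5, 329.4]
tcp_rot: [3.141, 0.001, 2.816]
ft_force: [-0.3, 0.2, -0.8]
opening: 0.31
grip_force: 30.0
```

Emit:
jog_arm(motion=[[0,0,0,6.6,6.2,0,20],[0,0,0,13,12,0,20],[0,0,0,13,13,0,20],[0,0,0,15,15,0,20],[0,0,0,15,15,0,20],[0,0,0,15,15,0,20],[0,0,0,15,15,0,20],[0,0,0,14,13,0,20],[0,0,0,10,9,0,20],[0,0,0,6,6,0,20]])

```text
t: 14.08
eef_pos: [338.0, 315.2, 328.4]
tcp_rot: [-3.141, -0.0, 2.816]
ft_force: [0.3, 0.4, -0.9]
opening: 0.313
grip_force: 30.0
```

```bash
python3 - <<'E'
from h import *
env.read_camera("wrist")
c=env.read_camera("scene");P=cloud(c).reshape(-1,3);s=env.state();print(s["eef_pos"],s["tcp_rot"],s["ft_force"])
for nm,x,y,r,z0,z1 in [("holder",340,314,45,101,110),("flange",338,314,40,232,250)]:
    p=P[(np.hypot(P[:,0]-x,P[:,1]-y)<r)&(P[:,2]>z0)&(P[:,2]<z1)]
    print(nm,len(p),[np.round(a,1) for a in cv2.minEnclosingCircle(p[:,:2].astype(np.float32))])
for z in range(115,250,5):
    q=P[(np.hypot(P[:,0]-338,P[:,1]-314)<35)&(P[:,2]>=z)&(P[:,2]<z+5)]
    if len(q)>3: print(z,len(q),q.mean(0).round(1),[np.round(a,1) for a in cv2.minEnclosingCircle(q[:,:2].astype(np.float32))])
cv2.imwrite("pics/crop5.png",cv2.resize(c["color"][80:260,180:420,::-1],None,fx=3,fy=3))
E
```

```text
[338.17314164 315.0444851  328.56066778] [-3.14140369e+00 -2.07782773e-04  2.81652117e+00] [ 0.36813083  0.17011945 -0.7113648 ]
holder 411 [array([338.3, 313.8]), np.float64(34.9)]
flange 445 [array([336.6, 314.8]), np.float64(29.9)]
140 9 [333.9 312.3 142.6] [array([335.1, 313.3]), np.float64(4.7)]
145 16 [334.2 311.8 148. ] [array([335.3, 312.8]), np.float64(4.9)]
150 11 [336.9 312.  152.4] [array([338. , 315.1]), np.float64(6.0)]
155 12 [333.6 312.5 157. ] [array([334.9, 313.4]), np.float64(4.7)]
160 14 [334.8 311.9 162.3] [array([335.4, 312.8]), np.float64(4.8)]
165 11 [334.7 312.4 167.1] [array([336.5, 314. ]), np.float64(5.4)]
170 11 [334.7 311.4 171.5] [array([335.8, 312.9]), np.float64(5.4)]
185 22 [325.9 304.6 188.4] [array([331.2, 309.9]), np.float64(18.4)]
190 109 [332.6 309.9 193.3] [array([337.5, 313.8]), np.float64(21.0)]
195 169 [334.8 312.5 196.2] [array([336.5, 314.9]), np.float64(20.2)]
200 14 [336.  311.3 202.4] [array([337.7, 314. ]), np.float64(6.0)]
205 14 [334.4 313.2 206.9] [array([336.1, 314.2]), np.float64(5.4)]
210 17 [335.  312.2 212.2] [array([336.3, 313.4]), np.float64(5.5)]
235 52 [321.  300.1 238.1] [array([330.8, 309.1]), np.float64(26.9)]
240 365 [330.1 309.  243.1] [array([336.6, 314.8]), np.float64(29.9)]
245 28 [328.  308.9 246.8] [array([330.6, 305.5]), np.float64(18.8)]
```

View pics/crop5.png

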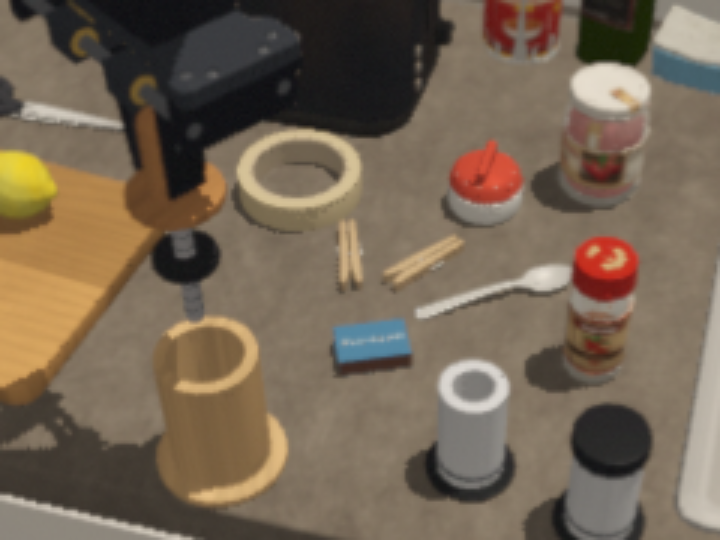

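The crop shows the marker well up the rod, at (186,255), at a depth of about 46 mm. The gauge is over the holder within 2 mm. I trim the position and lower it.

Emit:
jog_arm(motion=[[0,0,0,-1.2,-0.5,4,20],[0,0,0,0,0,10,20],[0,0,0,0,0,14,20],[0,0,0,0,0,14,20],[0,0,0,0,0,12,20],[0,0,0,0,0,8,20],[0,0,0,0,0,5,20],[0,0,0,0,0,3,20],[0,0,0,0,0,0,20]])

```text
t: 15.3
eef_pos: [339.5, 313.8, 258.7]
tcp_rot: [3.142, 0.0, 2.816]
ft_force: [-0.0, -0.3, -1.3]
opening: 0.309
grip_force: 30.0
```

```bash
python3 - <<'E'
from h import *
s=env.state();print(s["eef_pos"])
for n in ["scene","top"]:
    c=env.read_camera(n);P=cloud(c).reshape(-1,3)
    for nm,z0,z1,r in [("holder",102,109,45),("marker",118,133,27),("flange",165,180,40)]:
        p=P[(np.hypot(P[:,0]-339,P[:,1]-314)<r)&(P[:,2]>z0)&(P[:,2]<z1)]
        if len(p)>20: print(n,nm,len(p),[np.round(a,1) for a in cv2.minEnclosingCircle(p[:,:2].astype(np.float32))],p[:,2].min())
    if n=="scene": cv2.imwrite("pics/crop6.png",cv2.resize(c["color"][130:260,190:320,::-1],None,fx=4,fy=4))
E
```

```text
[339.47408679 313.79504493 258.74337034]
scene holder 291 [array([338.9, 313.3]), np.float64(34.6)] 102.29185730608988
scene marker 262 [array([338.5, 312.9]), np.float64(21.0)] 118.00563732706138
scene flange 391 [array([338.2, 312.2]), np.float64(29.2)] 165.5304313789622
```

View pics/crop6.png

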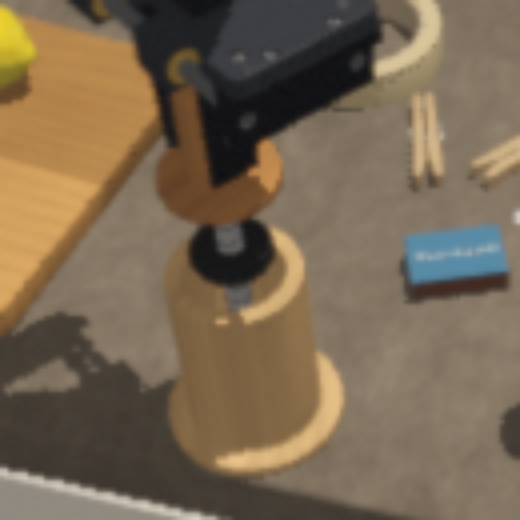

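The crop shows the marker at (232,250), centred over the holder bore to within 0.6 mm. I lower it the rest of the way.

Emit:
jog_arm(motion=[[0,0,0,0,0,5,20],[0,0,0,0,0,8,20],[0,0,0,0,0,9,20],[0,0,0,0,0,9,20],[0,0,0,0,0,9,20],[0,0,0,0,0,6,20],[0,0,0,0,0,4,20],[0,0,0,0,0,3,20],[0,0,0,0,0,2,20],[0,0,0,0,0,0,20]])

```text
t: 16.65
eef_pos: [339.4, 313.8, 203.7]
tcp_rot: [3.142, 0.0, 2.816]
ft_force: [0.1, -0.4, -0.4]
opening: 0.31
grip_force: 30.0
```

Emit:
jog_arm(motion=[[0,0,0,0,0,1,20],[0,0,0,0,0,1,20],[0,0,0,0,0,0,20]])

```text
t: 17.02
eef_pos: [339.5, 313.8, 201.7]
tcp_rot: [3.142, -0.0, 2.816]
ft_force: [-0.5, 0.1, -0.6]
opening: 0.313
grip_force: 30.0
```

Emit:
jog_arm(motion=[[0,0,0,0,0,0.7,20],[0,0,0,0,0,0.7,20],[0,0,0,0,0,0,20]])

```text
t: 17.4
eef_pos: [339.4, 313.8, 200.3]
tcp_rot: [3.142, -0.0, 2.816]
ft_force: [-0.0, -0.3, -1.9]
opening: 0.312
grip_force: 30.0
```

Emit:
jog_arm(motion=[[0,0,0,0,0,0.5,20],[0,0,0,0,0,0.5,20],[0,0,0,0,0,0,20]])

```text
t: 17.77
eef_pos: [339.4, 313.8, 200.0]
tcp_rot: [3.141, 0.0, 2.816]
ft_force: [-3.8, -0.6, 9.8]
opening: 0.308
grip_force: 30.0
```

The flange is on the rim. I open the fingers, giving them time, and then withdraw straight up.

Emit:
jog_arm(motion=[[0,0,0,0,0,-0.5,20],[0,0,0,0,0,0,33],[0,0,0,0,0,0,40],[0,0,0,0,0,0,60],[0,0,0,0,0,0,95],[0,0,0,0,0,0,95],[0,0,0,0,0,0,95],[0,0,0,0,0,0,95]])

```text
t: 18.77
eef_pos: [339.5, 313.8, 199.8]
tcp_rot: [3.141, 0.0, 2.816]
ft_force: [-0.1, -0.2, 1.0]
opening: 0.889
grip_force: 0.0
```

Emit:
jog_arm(motion=[[0,0,0,0,0,-5,95],[0,0,0,0,0,-10,95],[0,0,0,0,0,-15,95],[0,0,0,0,0,-20,95],[0,0,0,0,0,-20,95],[0,0,0,0,0,-20,95],[0,0,0,0,0,-20,95],[0,0,0,0,0,-10,95],[0,0,0,0,0,0,95]])

```text
t: 19.9
eef_pos: [339.4, 313.8, 320.4]
tcp_rot: [3.14, 0.001, 2.816]
ft_force: [0.3, 0.1, -0.6]
opening: 0.998
grip_force: 0.0
```

```bash
python3 - <<'E'
from h import *
s=env.state();print(s["t"],s["eef_pos"],s["opening"])
c=env.read_camera("scene");P=cloud(c).reshape(-1,3)
for nm,z0,z1,r in [("flange",108,120,32),("handletop",158,170,25)]:
    p=P[(np.hypot(P[:,0]-339,P[:,1]-314)<r)&(P[:,2]>z0)&(P[:,2]<z1)]
    print(nm,len(p),[np.round(a,1) for a in cv2.minEnclosingCircle(p[:,:2].astype(np.float32))],p[:,2].max())
cv2.imwrite("pics/crop7.png",cv2.resize(c["color"][130:260,190:320,::-1],None,fx=4,fy=4))
E
```

```text
19.9 [339.44963122 313.76712466 320.40262552] 0.9980664146685101
flange 391 [array([338.9, 313. ]), np.float64(30.9)] 119.65262714173535
handletop 181 [array([339. , 312.7]), np.float64(15.5)] 166.85478305474084
```

View pics/crop7.png

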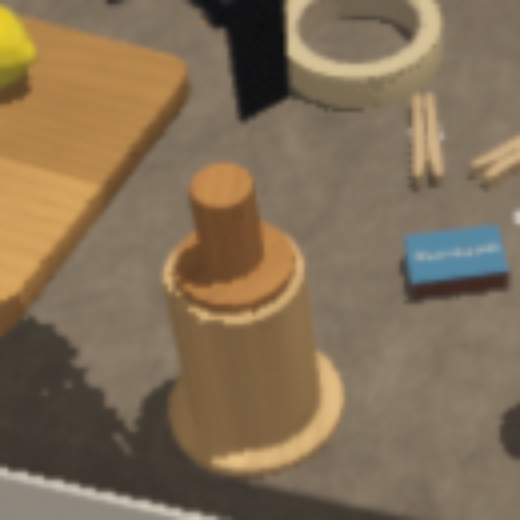

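The crop shows the gauge hanging upright, with its flange flat on the holder rim at (237,265) and the gripper well clear. I hand in the job.

```bash
python3 -c "
from cell import env
print(env.job_done())"
```

```text
the job is handed in; nothing more can be done
None
```

The depth gauge hangs upright in its holder again, with the marker reading about 46 mm (camera estimate); the rod stood on the tablets at a steady 25 N or so, and I handed the job in at about 20 s without seeing a verdict.

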